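# Take the pouring jug off the mixer base

## Robot

A 6-joint arm with a two-finger parallel gripper is mounted at the origin on the work surface; the furniture and walls round the work are solid. World frame = base frame: x ahead of the robot, y to its left, z up, the work surface at z = 0. Lengths are in mm, angles in rad, forces in N, time in s.
With the tool pointing down it reaches from about 325 to 925 mm from the base axis. Payload 3.1 kg.
Tool frame: the origin (TCP) lies on the front face of the gripper's body, between the roots of the fingers; the fingertips stand 73 mm ahead of it and the grasp point (between the pads) lies 54 mm ahead of it; z points along the fingers, y is the line along which they close (so a half turn about z gives the same grasp; the last joint's range is limited). The gripper opens to 85 mm and grips with 20 to 120 N. Pads are 22 mm wide; open, the fingers measure 114 mm over their backs; the gripper's body (76 mm by 85 mm) begins 54 mm behind the grasp point. The pads swing forward as they close: fully open they stand 13 mm farther back than shut.
Start: joints at [-0.112, 0.217, 1.613, -0, 1.311, -0.112], TCP at [625.012, 0.021, 303.9] pointing down, gripper open.
Joint ranges: [-2.75, 2.75], [-0.78, 2.1], [0.31, 2.55], [-1.13, 4.27], [0.13, 2.63], [-2.58, 2.58]. Speed limits (rad/s): [2.79, 2.79, 3.14, 3.14, 3.14, 3.14].

## Interface

Orientations are given as a unit quaternion [x, y, z, w].
In Python, from station import * gives the robot as it stands.
- The arm moves only by the tool play_rows, never from a script. Its argument "commands" is a list that holds one entry, the list of rows, each a list of 7 numbers: the shift along the tool's x, y, z in m, then the turn, a rotation vector about the tool's x, y, z in degrees, then the closure, from -1 (fully open) to 1 (shut). A call has 1 to 5 rows; each row shifts and turns the commanded pose from where the row before left it, along the tool's axes as they then stand; what a row does not reach is not made up. A row lasts 1/12 s, in which the tool goes at most 41.7 mm and 7.16 degrees, less where a joint would pass 70% of its speed; a pose out of reach is approached as far as the arm can. A call with a gripper value outside its range is refused whole. The fingers move at their own pace and stop on an object; "force" is the grip in N (left out, the last holds). Time passes only in rows, so rows that do not move let the fingers close. It gives the time, the measured TCP pose, the force, the opening and the grip force at its end, in the units of the state.
- read_state(): the state, without advancing time (a new reading comes with each control period).
- camera(name): name is "scene" or "side" or "wrist"; returns a dict with "frame" (420x560x3 uint8, red, green, blue), "depth" (420x560 float32, mm along the optical axis (not along the pixel's ray), 0 where there is no reading), "camera_matrix" (3x3 intrinsics, pixels), "dist_coeffs" ([k1, k2, p1, p2, k3] as OpenCV has them; the pictures are not rectified), "rvec" (rotation vector, rad) and "tvec" (3), from world to camera coordinates, as OpenCV has them; the wrist camera has in their place "mount" (4x4, takes a point from camera to tool coordinates, whose origin is the TCP and whose axes are the flange's). Camera axes: x right, y down, z forward; pixel columns grow to the right and rows downward; lengths in mm; the calibration is good to about 2 mm. A picture is of the moment at which its call begins: read the wrist's pose just before it.
- job_done(): hands the job in; it is judged then, once.
The state is a dict: "t": time; "joints": joint angles; "qd": joint speeds; "effort": joint torques, N m; "position": TCP position; "tool_rot": TCP orientation; "ft_force": force on the tool from outside, world axes, zero at the start; "torque": the same for the moment, N m; "grip_width": opening from 0.0 (shut) to 1.0 (fully open); "grasp_force": force on a finger pad.
Only numpy, scipy, OpenCV 4.12 (cv2) and the standard library are available. Lean on these libraries where they do the work, as an engineer would, in place of code of your own. Each camera call takes 0.05 s, during which the arm holds its last target. There are 200 camera calls.

## Task

The black pouring jug is twist-locked on the low round mixer base. Turn it anticlockwise (seen from above) by its handle until you feel it come up against its stop, lift it off and stand it gently in the middle of the white canvas that lies flat beside. Keep the jug upright, do not drag, twist or lift the mixer base, and do not disturb the drink can and the pink bottle.

Things in the scene. Friction and masses are not known exactly. Their poses are not given: they have to be found in the camera images.
- jug: Black plastic pouring jug with tall spout, 224 mm tall, 0.3 to 0.6 kg, one rigid piece. Origin: centre of its underside, on its axis; z up, +y to the handle, -y to the spout. Rim near the handle at z = 175 mm. Its foot, 92 mm across with a 136 mm drip flange at z = 22 to 26 mm, is twist-locked in the base: turn anticlockwise from above (+ about z) to the stop, then lift.
- handle_grip (a point): Best place to pinch the handle from above, 68 mm from the jug's axis along its +y, 140 mm above its underside; axes as the jug's, fingers close along x. The handle is an upright solid web 24 mm thick (along x), reaching out to 88 mm from the axis, top at 165 mm. A 12 mm wide fixed strainer tab stands above it up to 180 mm (56 to 73 mm from the axis).
- jug_lugs (a point): Centre of the two lugs under the jug's flange (on its axis, 5 mm up), hidden under the lock. To free them turn the jug about its axis 20 to 70 degrees, differing each time, invisible; it turns easily (under 3 N, 0.4 Nm), then meets a solid stop, felt first as a moment about the vertical, then as a push. It lifts out only in the last 6 degrees before it; pressed on the stop it sticks: ease off 1 to 2 degrees.
- base: Low round grey mixer base, 200 mm across, heavy (9 kg), standing loose on rubber feet. Origin: centre of its underside, z up. Steel socket collar 148 mm across, its top 58 mm up. The base's yaw tells nothing about the lock. Against the stop, more than some 20 N at the handle, or 2 Nm on the jug, starts to drag it round.
- socket (a point): Centre of the socket floor on which the jug's underside stands, 40 mm above the table, on the axis of base and jug. Play of the jug's foot: 3 mm sideways, 2 mm up and down. The jug is clear of the socket once 20 mm up.
- base_panel (a point): Outer face of the small black dial panel on the rim of the base, 108 mm from its axis, 20 mm up; shows whether the base has been twisted.
- canvas: White stretched canvas lying flat, fixed, 255 x 307 x 18 mm. Origin: centre of its underside on the table; the top is 18 mm above. x along the 255 mm side.
- can: Drink can 53 mm across, 134 mm tall, standing loose between base and canvas, farther from the robot. Origin: centre of its underside, z up. Leave alone.
- bottle: Pink paint bottle with black cap, 68 mm across, 176 mm tall, standing loose between base and canvas, nearer the robot. Origin: centre of its underside, z up. Leave alone.

How it is judged (in metres and radians):
On the way:
1. the jug is lifted clear of the mixer base (z of jug in the frame of base above 0.08 m and height (world z) of base below 0.01 m), for 0.1 s.
At the end, for the whole second after the job is handed in: The jug stands upright (within 3.4 degrees) and at rest on the canvas, its axis within 50 mm of the canvas's centre; the mixer base and its panel are within 15 mm of where they were, the can and the bottle within 30 mm (horizontal distance between jug and canvas below 0.05 m and height (world z) of jug between 0.013 and 0.024 m and angle between jug's own z axis and vertical below 0.06 rad and linear speed of jug below 0.02 m/s and distance of each of base, base_panel from where it was at the start of the episode below 0.015 m and distance of each of can, bottle from where it was at the start of the episode below 0.03 m); the robot touches nothing.
It fails at once if the jug is tilted by more than 20 degrees (angle between jug's own z axis and vertical above 0.35 rad).
It fails at once if the mixer base is lifted or tipped: its underside centre rises by more than 10 mm (height (world z) of base above 0.01 m).
It fails at once if the mixer base or its panel is dragged or twisted by more than 15 mm (distance of any of base, base_panel from where it was at the start of the episode above 0.015 m).
It fails at once if the jug is dropped or slammed onto the canvas: faster than 0.3 m/s within 20 mm of standing on it (height (world z) of jug below 0.038 m and horizontal distance between jug and canvas below 0.2 m and linear speed of jug above 0.3 m/s).
It fails at once if the can or the bottle is pushed by more than 30 mm or tipped over (distance of any of can, bottle from where it was at the start of the episode above 0.03 m or angle between any of can, bottle's own z axis and vertical above 0.5 rad).
It also fails if it takes over 64 s, if anything falls off the work surface, if the arm or the gripper's body presses on something with over 40 N, if the wrist force passes 120 N, or if a joint passes its speed limit or range.

## Working session

There is one attempt and no reset: what is moved stays moved. The work goes in short steps, Python scripts to look and compute and a tool call to move; the robot and the scene stay as the last step left them, time stands still between calls to the robot, and variables do not carry over. Pictures are saved under pics/ and viewed, at most 10 in all, crops included, and the job is handed in when it is done.

Besides the shell and the picture viewer there is one more tool, called as name(argument=value, ...), one argument or row to a line, values as JSON. play_rows: Moves the arm, as the interface text tells. Its arguments: {"type":"object","properties":{"commands":{"type":"array"},"force":{"type":"number"}},"required":["commands"]}

```bash
mkdir -p pics; ls; python3 - <<'E'
from station import *
import cv2,pickle,numpy as np
s=read_state();print(s)
for n in ["scene","side"]:
    c=camera(n);pickle.dump(c,open(f"pics/{n}.pkl","wb"))
    cv2.imwrite(f"pics/{n}.png",c["frame"][:,:,::-1]);print(n,c["camera_matrix"],c["rvec"],c["tvec"],c["dist_coeffs"])
E
```

```text
pics
{'t': 0.0, 'joints': array([-1.12211774e-01,  2.17782395e-01,  1.61492731e+00, -4.42092158e-06,
        1.31132312e+00, -1.12204303e-01]), 'qd': array([-0.00061085, -0.00092588,  0.00023041, -0.00032979, -0.00034241,
        0.00051495]), 'effort': array([-2.90135131e-04, -3.96841800e+01, -3.03850436e+01, -2.80225659e-04,
        9.87685227e-03,  9.68610237e-06]), 'position': array([6.24354111e+02, 8.66054277e-02, 3.02554125e+02]), 'tool_rot': array([ 0.70710849,  0.70710402, -0.00076237, -0.00095258]), 'ft_force': array([-0.06697927,  0.24495733,  0.03479336]), 'torque': array([-0.00139118,  0.01151613,  0.00683925]), 'grasp_force': 0.0, 'grip_width': 0.9984705266066837}
scene [[479.15209192   0.         285.10502895]
 [  0.         479.15209192 207.519606  ]
 [  0.           0.           1.        ]] [ 2.06254125 -1.09603406  0.48109621] [-349.75550785  375.49076834  964.23406205] [-0.08440394  0.          0.          0.          0.        ]
side [[432.44827027   0.         267.50101014]
 [  0.         432.44827027 205.82105662]
 [  0.           0.           1.        ]] [ 2.28541895 -0.14009252  0.03907695] [-568.59898787  110.53008851 1084.12861192] [-0.13391976  0.          0.          0.          0.        ]
```

View pics/scene.png

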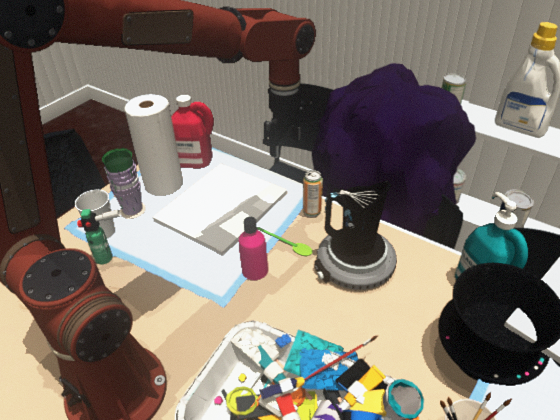

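View pics/side.png

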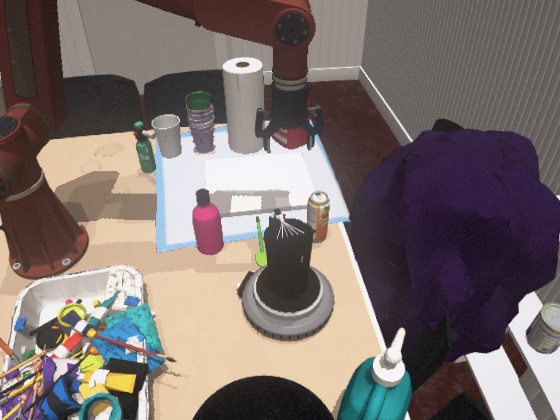

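Scene: jug at about (357,225), base (355,262), handle to the left (335,208), can (312,192), bottle (252,250), canvas about (222,205). Side: jug (290,260), base (290,300), can (318,215), bottle (208,222), canvas (252,185). Next, depth clouds and a crop.

```bash
cat > h.py <<'E'
import numpy as np,cv2,pickle
from scipy.spatial.transform import Rotation as R
def Tcw(c,s=None):
    """camera->world 4x4 (mm)"""
    T=np.eye(4)
    if "rvec" in c:
        T[:3,:3]=cv2.Rodrigues(np.array(c["rvec"],float))[0];T[:3,3]=np.ravel(c["tvec"]);return np.linalg.inv(T)
    T[:3,:3]=R.from_quat(s["tool_rot"]).as_matrix();T[:3,3]=s["position"];return T@np.array(c["mount"])
def cloud(c,s=None):
    T=Tcw(c,s);h,w=c["depth"].shape
    uv=np.stack(np.meshgrid(np.arange(w),np.arange(h)),-1).reshape(-1,1,2).astype(np.float64)
    n=cv2.undistortPoints(uv,c["camera_matrix"],np.array(c["dist_coeffs"])).reshape(h,w,2)
    d=c["depth"][...,None];P=np.concatenate([n*d,d],-1)@T[:3,:3].T+T[:3,3]
    P[c["depth"]==0]=np.nan;return P
def circ(p):
    A=np.c_[2*p,np.ones(len(p))];a=np.linalg.lstsq(A,(p**2).sum(1),rcond=None)[0];return a[:2],np.sqrt(a[2]+a[:2]@a[:2])
E
python3 - <<'E'
from h import *
for n,pts in [("scene",[(357,225),(335,208),(312,192),(252,250),(222,205),(250,225),(310,172),(251,222),(322,275)]),("side",[(290,235),(318,215),(208,222),(252,175),(204,195),(318,195),(245,285),(230,205)])]:
    c=pickle.load(open(f"pics/{n}.pkl","rb"));P=cloud(c)
    for u,v in pts: print(n,u,v,P[v,u].round())
im={n:pickle.load(open(f"pics/{n}.pkl","rb"))["frame"][:,:,::-1] for n in("scene","side")}
a=cv2.resize(im["scene"][170:300,300:420],None,fx=3.2,fy=4.5*3.2/4.5);b=cv2.resize(im["side"][200:340,230:350],None,fx=3.2,fy=3.2)
a=cv2.copyMakeBorder(a,0,b.shape[0]-a.shape[0],0,0,cv2.BORDER_CONSTANT)
cv2.imwrite("pics/crop.png",np.hstack([a,b]))
E
```

```text
scene 357 225 [ 547. -250.  167.]
scene 335 208 [741. -91.   1.]
scene 312 192 [671. -54.  92.]
scene 252 250 [397. -61. 108.]
scene 222 205 [558. 177.  17.]
scene 250 225 [408. -52. 174.]
scene 310 172 [701. -28. 130.]
scene 251 222 [416. -48. 175.]
scene 322 275 [ 482. -202.   29.]
side 290 235 [ 598. -198.  170.]
side 318 215 [687. -66.  95.]
side 208 222 [429. -72. 110.]
side 252 175 [551. 211.  19.]
side 204 195 [427. -53. 174.]
side 318 195 [691. -37. 132.]
side 245 285 [ 500. -203.   32.]
side 230 205 [480.  88.  17.]
```

View pics/crop.png

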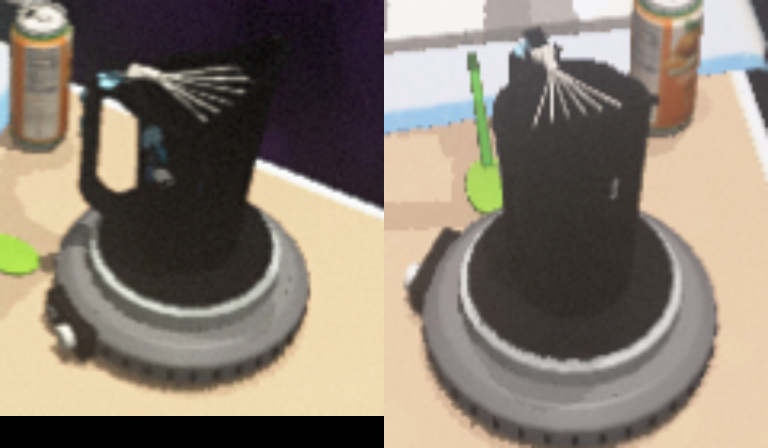

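Crop: the handle points to upper left in both views (scene crop (95,75–200), strainer tab by (135,72)); in side crop it's at (530,45), pointing away (+y, slightly −x). Fit collar, base, handle.

```bash
python3 - <<'E'
from h import *
C={n:pickle.load(open(f"pics/{n}.pkl","rb")) for n in("scene","side")}
W={n:cloud(c) for n,c in C.items()}
for n in W:
    P=W[n];f=C[n]["frame"].astype(int)
    m=np.linalg.norm(P[...,:2]-[580,-225],axis=-1)<125
    ring=m&(abs(P[...,2]-58)<6)&(f.min(-1)>90)&(f.max(-1)-f.min(-1)<40)
    p=P[ring][:,:2];
    for _ in range(4):
        o,r=circ(p);e=abs(np.linalg.norm(p-o,axis=1)-r);p=p[e<max(3,2*np.median(e))]
    print(n,"ring",len(p),o.round(1),round(r,1))
    m2=np.linalg.norm(P[...,:2]-o,axis=-1)
    for z0 in(150,160,170,178):
        h=(m2>52)&(m2<95)&(P[...,2]>z0-6)&(P[...,2]<z0+6);
        q=P[h]-[*o,0]; q=q[np.argsort(-np.hypot(q[:,0],q[:,1]))]
        az=np.degrees(np.arctan2(q[:,1],q[:,0]))
        print(z0,len(q),np.percentile(az,[0,25,50,75,100]).round(0) if len(q) else"",q[:4].round().tolist())
    # can, bottle: clouds
    for nm,o0,z in(("can",(690,-45),(60,130)),("bottle",(410,-60),(20,120))):
        k=(np.linalg.norm(P[...,:2]-o0,axis=-1)<45)&(P[...,2]>z[0])&(P[...,2]<z[1]);print(nm,k.sum(),[a.round(1) for a in circ(P[k][:,:2])])
    k=(abs(P[...,2]-18)<5)&(f.min(-1)>150)&(abs(P[...,0]-560)<260)&(abs(P[...,1]-160)<200)
    k=cv2.morphologyEx(k.astype(np.uint8),cv2.MORPH_OPEN,np.ones((3,3)))
    nl,lab,st,_=cv2.connectedComponentsWithStats(k);i=1+np.argmax(st[1:,4]);p=P[lab==i]
    print("canvas",len(p),np.median(p[:,2]),cv2.minAreaRect(p[:,:2].astype(np.float32)))
E
```

```text
scene ring 225 [ 587.2 -239.9] 69.8
150 22 [ 98. 104. 108. 109. 111.] [[-16.0, 88.0, 145.0], [-17.0, 88.0, 149.0], [-18.0, 87.0, 153.0], [-24.0, 81.0, 154.0]]
160 23 [100. 104. 107. 109. 111.] [[-15.0, 89.0, 159.0], [-20.0, 86.0, 161.0], [-21.0, 86.0, 159.0], [-25.0, 81.0, 161.0]]
170 24 [101. 107. 108. 109. 111.] [[-25.0, 81.0, 173.0], [-27.0, 80.0, 172.0], [-27.0, 80.0, 170.0], [-27.0, 80.0, 166.0]]
178 32 [ 98. 105. 108. 109. 110.] [[-20.0, 87.0, 179.0], [-20.0, 87.0, 177.0], [-15.0, 87.0, 179.0], [-24.0, 82.0, 182.0]]
can 473 [array([688.2, -45.1]), np.float64(21.8)]
bottle 849 [array([420.4, -43. ]), np.float64(31.2)]
canvas 5860 17.435761081268765 ((565.6173095703125, 187.95675659179688), (314.6075744628906, 258.06512451171875), 0.41694286465644836)
side ring 360 [ 589.7 -238.9] 71.4
150 0  []
160 0  []
170 2 [111. 111. 111. 111. 112.] [[-30.0, 76.0, 173.0], [-30.0, 76.0, 176.0]]
178 10 [109. 110. 111. 111. 112.] [[-30.0, 77.0, 180.0], [-30.0, 77.0, 183.0], [-30.0, 76.0, 173.0], [-30.0, 76.0, 176.0]]
can 584 [array([690.8, -46.4]), np.float64(21.7)]
bottle 879 [array([421.7, -42.5]), np.float64(31.4)]
canvas 5459 18.25259607762166 ((565.14501953125, 188.31298828125), (307.24188232421875, 261.4532470703125), 0.9292524456977844)
```

play_rows(
  commands=[
    [[-0.032, -0.009, -0.024, 0, 0, 0, -1], [-0.032, -0.009, -0.024, 0, 0, 0, -1], [-0.032, -0.009, -0.024, 0, 0, 0, -1], [-0.032, -0.009, -0.024, 0, 0, 0, -1], [-0.032, -0.009, -0.024, 0, 0, 0, -1]],
  ],
  force=60,
)

```text
t: 0.52
position: [579.1, -161.0, 424.3]
tool_rot: [0.707, 0.707, -0.0, -0.001]
ft_force: [0.7, -1.6, 0.2]
grip_width: 1.001
grasp_force: 0.0
```

play_rows(
  commands=[
    [[0, 0, 0, 0, 0, -7, -1], [0, 0, 0, 0, 0, -7, -1], [0, 0, 0, 0, 0, 0, -1], [0, 0, 0, 0, 0, 0, -1]],
  ],
)

```text
t: 0.85
position: [579.7, -160.0, 423.1]
tool_rot: [0.617, 0.787, -0.0, -0.001]
ft_force: [0.2, 0.5, -0.5]
grip_width: 1.003
grasp_force: 0.0
```

```bash
python3 - <<'E'
from station import *
from h import *
s=read_state();c=camera("wrist");pickle.dump((c,s),open("pics/w1.pkl","wb"))
cv2.imwrite("pics/w1.png",c["frame"][:,:,::-1]);print(s["t"],s["position"],s["tool_rot"],s["joints"],c["mount"])
P=cloud(c,s);o=np.array([588.5,-239.4]);q=P-[*o,0];r=np.hypot(q[...,0],q[...,1])
az=np.degrees(np.arctan2(q[...,1],q[...,0]))
for a,b in((130,195),(197,209),(212,224)):
    h=(r>50)&(r<95)&(P[...,2]>a)&(P[...,2]<b)&(abs(az-105)<40)
    if h.sum():print(a,h.sum(),np.percentile(az[h],[0,10,50,90,100]).round(),r[h].max(),np.nanmedian(P[h],0).round(1))
E
```

```text
0.85 [ 579.70916427 -160.00712849  423.14866996] [ 6.16981081e-01  7.86977691e-01 -1.50122555e-04 -6.60136379e-04] [-3.85998836e-01  9.71506632e-02  1.52818170e+00  7.49344379e-05
  1.51761221e+00 -6.26997202e-01] [[-5.99764144e-04 -9.57801488e-01 -2.87429904e-01  7.31015058e+01]
 [ 9.99999515e-01 -3.49818628e-04 -9.20944711e-04 -1.77881900e+00]
 [ 7.81533880e-04 -2.87430317e-01  9.57801233e-01 -6.89918585e+01]
 [ 0.00000000e+00  0.00000000e+00  0.00000000e+00  1.00000000e+00]]
130 348 [ 96.  97. 103. 109. 111.] 92.00634769564654 [ 568.9 -154.1  182.4]
197 500 [ 87.  95. 104. 112. 145.] 83.74588328833222 [ 570.9 -168.4  202.3]
212 403 [ 91.  97. 103. 110. 116.] 73.91692818860807 [ 574.2 -181.3  217.3]
```

View pics/w1.png

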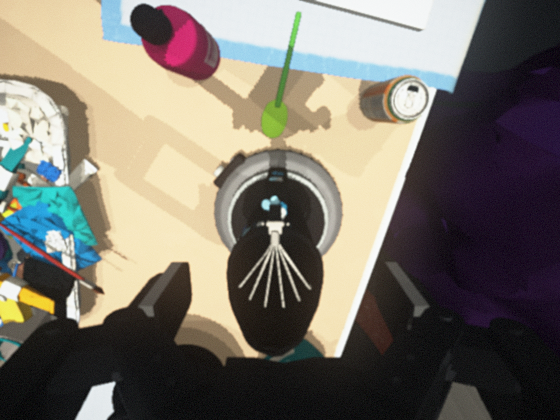

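The wrist picture shows the handle at (276,170–215), nearly straight up in the image, strainer hub at (275,228), spout at the bottom (275,345), base ring around (280,205). Refine axis and handle centreline.

```bash
python3 - <<'E'
from h import *
c,s=pickle.load(open("pics/w1.pkl","rb"));P=cloud(c,s);f=c["frame"].astype(int)
o=np.array([588.5,-239.4])
r=np.hypot(*(P[...,:2]-o).transpose(2,0,1))
for lo,hi,nm in((52,64,"ring"),):
    k=(r<82)&(r>58)&(P[...,2]>lo)&(P[...,2]<hi)&(f.min(-1)>90)&(f.max(-1)-f.min(-1)<40);p=P[k][:,:2]
    for _ in range(4):
        oo,rr=circ(p);e=abs(np.linalg.norm(p-oo,axis=1)-rr);p=p[e<max(3,2*np.median(e))]
    print(nm,len(p),oo,rr,P[k][:,2].mean())
# outer base edge
k=(r<106)&(r>85)&(P[...,2]>20)&(P[...,2]<56);print("base",k.sum(),P[k].mean(0))
# handle web sections by distance along yaw 104: lateral extents
for yaw in (101,104,107):
    u=np.array([np.cos(np.radians(yaw)),np.sin(np.radians(yaw))]);v=np.array([u[1],-u[0]])
    q=P[...,:2]-o;d=q@u;l=q@v;out=[]
    for d0 in range(52,92,6):
        k=(abs(d-d0)<3)&(abs(l)<22)&(P[...,2]>190)&(P[...,2]<230)
        if k.sum()>5:out.append((d0,int(k.sum()),*np.percentile(l[k],[3,97]).round(1),P[k][:,2].mean().round(0)))
    print(yaw,out)
E
```

```text
ring 667 [ 587.73514599 -238.02330798] 71.11497973961828 57.02207638956929
base 2794 [ 574.03216548 -192.77924264   34.40842157]
101 [(52, 146, np.float64(-13.4), np.float64(8.7), np.float64(215.0)), (58, 166, np.float64(-12.9), np.float64(7.9), np.float64(212.0)), (64, 142, np.float64(-13.4), np.float64(8.5), np.float64(212.0)), (70, 195, np.float64(-14.5), np.float64(7.5), np.float64(211.0)), (76, 197, np.float64(-13.7), np.float64(7.9), np.float64(203.0)), (82, 179, np.float64(-13.2), np.float64(7.7), np.float64(196.0)), (88, 34, np.float64(-8.0), np.float64(4.6), np.float64(192.0))]
104 [(52, 148, np.float64(-10.1), np.float64(11.8), np.float64(215.0)), (58, 166, np.float64(-10.4), np.float64(10.9), np.float64(212.0)), (64, 137, np.float64(-9.2), np.float64(11.8), np.float64(212.0)), (70, 201, np.float64(-10.8), np.float64(11.9), np.float64(211.0)), (76, 198, np.float64(-10.1), np.float64(11.9), np.float64(203.0)), (82, 176, np.float64(-9.0), np.float64(12.0), np.float64(196.0)), (88, 36, np.float64(-7.4), np.float64(8.1), np.float64(192.0))]
107 [(52, 146, np.float64(-8.2), np.float64(14.6), np.float64(215.0)), (58, 168, np.float64(-7.5), np.float64(13.9), np.float64(212.0)), (64, 142, np.float64(-6.4), np.float64(15.2), np.float64(212.0)), (70, 202, np.float64(-7.1), np.float64(15.4), np.float64(211.0)), (76, 195, np.float64(-6.0), np.float64(15.8), np.float64(203.0)), (82, 170, np.float64(-5.0), np.float64(16.1), np.float64(196.0)), (88, 36, np.float64(-3.9), np.float64(10.9), np.float64(192.0))]
```

play_rows(
  commands=[
    [[-0.0055, -0.0055, 0.03, 0, 0, 0, -1], [-0.0055, -0.005, 0.03, 0, 0, 0, -1], [0, 0, 0.03, 0, 0, 0, -1], [0, 0, 0.025, 0, 0, 0, -1], [0, 0, 0, 0, 0, 0, -1]],
  ],
)

```text
t: 1.32
position: [569.0, -171.2, 300.9]
tool_rot: [0.616, 0.788, -0.002, -0.007]
ft_force: [-2.1, -0.4, -1.4]
grip_width: 0.995
grasp_force: 0.0
```

play_rows(
  commands=[
    [[0, 0, 0.025, 0, 0, 0, -1], [0, 0, 0.02, 0, 0, 0, -1], [0, 0, 0.015, 0, 0, 0, -1], [0, 0, 0.009, 0, 0, 0, -1], [0, 0, 0, 0, 0, 0, -1]],
  ],
)

```text
t: 1.73
position: [571.8, -172.4, 238.2]
tool_rot: [0.616, 0.788, -0.0, -0.002]
ft_force: [0.1, 0.6, -1.2]
grip_width: 1.003
grasp_force: 0.0
```

play_rows(
  commands=[
    [[0, 0, 0.003, 0, 0, 0, 0.2], [0, 0, 0, 0, 0, 0, 0.4], [0, 0, 0, 0, 0, 0, 0.6], [0, 0, 0, 0, 0, 0, 1], [0, 0, 0, 0, 0, 0, 1]],
  ],
  force=60,
)

```text
t: 2.15
position: [573.0, -173.4, 238.1]
tool_rot: [0.616, 0.788, 0.0, 0.001]
ft_force: [0.7, 0.1, 0.7]
grip_width: 0.302
grasp_force: 0.5
```

play_rows(
  commands=[
    [[0, 0, 0, 0, 0, 0, 1], [0, 0, 0, 0, 0, 0, 1], [0, 0, 0, 0, 0, 0, 1], [0, 0, 0, 0, 0, 0, 1]],
  ],
)

```text
t: 2.48
position: [573.1, -173.2, 238.1]
tool_rot: [0.616, 0.788, 0.0, 0.001]
ft_force: [0.3, 2.0, 5.6]
grip_width: 0.269
grasp_force: 60.5
```

```bash
python3 - <<'E'
from station import *
print(read_state())
E
```

```text
{'t': 2.4833, 'joints': array([-4.10804574e-01,  2.24141885e-01,  1.73410608e+00,  4.20307241e-04,
        1.18151222e+00, -6.55366457e-01]), 'qd': array([-0.00105863,  0.00172719,  0.0008772 , -0.00102804,  0.00048459,
        0.00103257]), 'effort': array([-1.13766298e+00, -3.53106987e+01, -2.63283652e+01, -3.21807833e-01,
       -1.57197048e-01, -2.38953601e-02]), 'position': array([ 573.12703703, -173.19641167,  238.06656911]), 'tool_rot': array([6.15638894e-01, 7.88027839e-01, 4.17077395e-04, 8.38668595e-04]), 'ft_force': array([0.26290043, 1.96485272, 5.61296097]), 'torque': array([0.12379906, 0.09937358, 0.02167826]), 'grasp_force': 60.475408528218395, 'grip_width': 0.2690619857634796}
```

play_rows(
  commands=[
    [[-0.0001, -0.0036, 0, 0, 0, -3, 1], [-0.0001, -0.0036, 0, 0, 0, -3, 1], [0, 0, 0, 0, 0, 0, 1], [0, 0, 0, 0, 0, 0, 1]],
  ],
)

```text
t: 2.82
position: [565.8, -175.2, 238.0]
tool_rot: [0.573, 0.819, 0.0, 0.0]
ft_force: [0.1, 1.7, 6.1]
grip_width: 0.266
grasp_force: 60.6
```

```bash
cat > st.py <<'E'
from station import *
from h import *
s=read_state();m=R.from_quat(s["tool_rot"]).as_matrix();x=m[:,0];y=m[:,1];p=s["position"];F=s["ft_force"]
d=p[:2]-[588,-239]
print(round(s["t"],2),"p",p.round(1),"yaw",np.degrees(np.arctan2(x[1],x[0])).round(2),"az",np.degrees(np.arctan2(d[1],d[0])).round(2),"r",np.hypot(*d).round(1),"tilt",np.degrees(np.arccos(-m[2,2])).round(2),
 "Frad,Ftan,Fz",(F@x).round(1),(-F@y).round(1),F[2].round(1),"T",s["torque"].round(2),"grip",round(s["grasp_force"],1),round(s["grip_width"],3))
E
python3 st.py
```

```text
2.82 p [ 565.8 -175.2  238. ] yaw 110.02 az 109.18 r 67.5 tilt 0.04 Frad,Ftan,Fz 1.6 -0.7 6.1 T [0.13 0.26 0.03] grip 60.6 0.266
```

Smooth. Continue to about 17°, then in 3–4° steps.

play_rows(
  commands=[
    [[-0.0001, -0.0036, 0, 0, 0, -3, 1], [-0.0001, -0.0036, 0, 0, 0, -3, 1], [-0.0001, -0.0036, 0, 0, 0, -3, 1], [0, 0, 0, 0, 0, 0, 1], [0, 0, 0, 0, 0, 0, 1]],
  ],
)

```text
t: 3.23
position: [555.9, -179.8, 238.0]
tool_rot: [0.507, 0.862, 0.0, 0.0]
ft_force: [-1.5, 1.5, 6.5]
grip_width: 0.267
grasp_force: 60.6
```

```bash
python3 st.py
```

```text
3.23 p [ 555.9 -179.8  238. ] yaw 119.02 az 118.5 r 67.3 tilt 0.03 Frad,Ftan,Fz 2.0 0.6 6.5 T [0.09 0.26 0.09] grip 60.6 0.267
```

play_rows(
  commands=[
    [[-0.0001, -0.0024, 0, 0, 0, -2, 1], [-0.0001, -0.0024, 0, 0, 0, -2, 1], [0, 0, 0, 0, 0, 0, 1], [0, 0, 0, 0, 0, 0, 1]],
  ],
)

```text
t: 3.57
position: [551.8, -182.4, 238.0]
tool_rot: [0.477, 0.879, -0.0, 0.0]
ft_force: [-2.1, 2.2, 6.6]
grip_width: 0.268
grasp_force: 60.7
```

```bash
python3 st.py
```

```text
3.57 p [ 551.8 -182.4  238. ] yaw 123.03 az 122.58 r 67.2 tilt 0.02 Frad,Ftan,Fz 3.0 0.6 6.6 T [0.09 0.23 0.16] grip 60.7 0.268
```

play_rows(
  commands=[
    [[0, -0.0024, 0, 0, 0, -2, 1], [0, -0.0018, 0, 0, 0, -1.5, 1], [0, 0, 0, 0, 0, 0, 1], [0, 0, 0, 0, 0, 0, 1]],
  ],
)

```text
t: 3.9
position: [548.3, -184.7, 238.0]
tool_rot: [0.45, 0.893, -0.0, 0.0]
ft_force: [-0.3, 2.0, 6.1]
grip_width: 0.27
grasp_force: 60.7
```

```bash
python3 st.py
```

```text
3.9 p [ 548.3 -184.7  238. ] yaw 126.53 az 126.16 r 67.3 tilt 0.01 Frad,Ftan,Fz 1.8 -1.0 6.1 T [0.19 0.28 0.12] grip 60.7 0.27
```

play_rows(
  commands=[
    [[0, -0.0024, 0, 0, 0, -2, 1], [0, -0.0018, 0, 0, 0, -1.5, 1], [0, 0, 0, 0, 0, 0, 1], [0, 0, 0, 0, 0, 0, 1]],
  ],
)

```text
t: 4.23
position: [544.9, -187.3, 238.0]
tool_rot: [0.422, 0.906, -0.0, 0.0]
ft_force: [-1.1, 2.2, 7.4]
grip_width: 0.266
grasp_force: 60.7
```

```bash
python3 st.py
```

```text
4.23 p [ 544.9 -187.3  238. ] yaw 130.04 az 129.77 r 67.3 tilt 0.02 Frad,Ftan,Fz 2.4 -0.6 7.4 T [0.17 0.22 0.15] grip 60.7 0.266
```

play_rows(
  commands=[
    [[0, -0.0024, 0, 0, 0, -2, 1], [0, -0.0018, 0, 0, 0, -1.5, 1], [0, 0, 0, 0, 0, 0, 1], [0, 0, 0, 0, 0, 0, 1]],
  ],
)

```text
t: 4.57
position: [541.8, -190.1, 238.0]
tool_rot: [0.394, 0.919, -0.0, 0.0]
ft_force: [-2.1, 2.6, 7.4]
grip_width: 0.267
grasp_force: 60.7
```

```bash
python3 st.py
```

```text
4.57 p [ 541.8 -190.1  238. ] yaw 133.53 az 133.38 r 67.3 tilt 0.02 Frad,Ftan,Fz 3.4 -0.2 7.4 T [0.14 0.24 0.13] grip 60.7 0.267
```

play_rows(
  commands=[
    [[0.0001, -0.0024, 0, 0, 0, -2, 1], [0.0001, -0.0018, 0, 0, 0, -1.5, 1], [0, 0, 0, 0, 0, 0, 1], [0, 0, 0, 0, 0, 0, 1]],
  ],
)

```text
t: 4.9
position: [538.7, -192.9, 238.0]
tool_rot: [0.366, 0.931, -0.0, 0.0]
ft_force: [-1.1, 3.2, 6.9]
grip_width: 0.269
grasp_force: 60.7
```

```bash
python3 st.py
```

```text
4.9 p [ 538.7 -192.9  238. ] yaw 137.03 az 136.94 r 67.5 tilt 0.03 Frad,Ftan,Fz 3.0 -1.6 6.9 T [0.12 0.23 0.07] grip 60.7 0.269
```

play_rows(
  commands=[
    [[0, -0.0024, 0, 0, 0, -2, 1], [0, -0.0018, 0, 0, 0, -1.5, 1], [0, 0, 0, 0, 0, 0, 1], [0, 0, 0, 0, 0, 0, 1]],
  ],
)

```text
t: 5.23
position: [535.8, -196.0, 238.0]
tool_rot: [0.338, 0.941, -0.0, 0.0]
ft_force: [-1.1, 1.1, 6.5]
grip_width: 0.271
grasp_force: 60.7
```

```bash
python3 st.py
```

```text
5.23 p [ 535.8 -196.   238. ] yaw 140.54 az 140.54 r 67.6 tilt 0.02 Frad,Ftan,Fz 1.6 -0.1 6.5 T [0.14 0.23 0.14] grip 60.7 0.271
```

play_rows(
  commands=[
    [[0, -0.0024, 0, 0, 0, -2, 1], [0, -0.0018, 0, 0, 0, -1.5, 1], [0, 0, 0, 0, 0, 0, 1], [0, 0, 0, 0, 0, 0, 1]],
  ],
)

```text
t: 5.57
position: [533.1, -199.3, 238.0]
tool_rot: [0.309, 0.951, -0.0, 0.0]
ft_force: [-2.9, 2.1, 5.8]
grip_width: 0.267
grasp_force: 60.7
```

```bash
python3 st.py
```

```text
5.57 p [ 533.1 -199.3  238. ] yaw 144.04 az 144.13 r 67.7 tilt 0.02 Frad,Ftan,Fz 3.6 0.0 5.8 T [0.17 0.3  0.17] grip 60.7 0.267
```

play_rows(
  commands=[
    [[0, -0.0024, 0, 0, 0, -2, 1], [0, -0.0018, 0, 0, 0, -1.5, 1], [0, 0, 0, 0, 0, 0, 1], [0, 0, 0, 0, 0, 0, 1]],
  ],
)

```text
t: 5.9
position: [530.7, -202.8, 238.0]
tool_rot: [0.28, 0.96, -0.0, 0.0]
ft_force: [-2.1, 0.7, 6.2]
grip_width: 0.266
grasp_force: 60.7
```

```bash
python3 st.py
```

```text
5.9 p [ 530.7 -202.8  238. ] yaw 147.54 az 147.73 r 67.7 tilt 0.03 Frad,Ftan,Fz 2.1 0.5 6.2 T [0.08 0.23 0.2 ] grip 60.7 0.266
```

play_rows(
  commands=[
    [[0, -0.0024, 0, 0, 0, -2, 1], [0, -0.0018, 0, 0, 0, -1.5, 1], [0, 0, 0, 0, 0, 0, 1], [0, 0, 0, 0, 0, 0, 1]],
  ],
)

```text
t: 6.23
position: [528.5, -206.4, 238.0]
tool_rot: [0.25, 0.968, -0.0, 0.0]
ft_force: [-2.1, 2.4, 6.5]
grip_width: 0.27
grasp_force: 60.7
```

```bash
python3 st.py
```

```text
6.23 p [ 528.5 -206.4  238. ] yaw 151.03 az 151.25 r 67.8 tilt 0.03 Frad,Ftan,Fz 3.0 -1.1 6.5 T [0.16 0.18 0.12] grip 60.7 0.27
```

play_rows(
  commands=[
    [[0, -0.0024, 0, 0, 0, -2, 1], [0, -0.0018, 0, 0, 0, -1.5, 1], [0, 0, 0, 0, 0, 0, 1], [0, 0, 0, 0, 0, 0, 1]],
  ],
)

```text
t: 6.57
position: [526.7, -209.8, 238.0]
tool_rot: [0.221, 0.975, 0.0, 0.0]
ft_force: [-1.4, 2.7, 7.0]
grip_width: 0.267
grasp_force: 60.7
```

```bash
python3 st.py
```

```text
6.57 p [ 526.7 -209.8  238. ] yaw 154.5 az 154.57 r 67.9 tilt 0.03 Frad,Ftan,Fz 2.4 -1.8 7.0 T [0.19 0.24 0.02] grip 60.7 0.267
```

play_rows(
  commands=[
    [[0, -0.0012, 0, 0, 0, -1, 1], [0, -0.0012, 0, 0, 0, -1, 1], [0, 0, 0, 0, 0, 0, 1], [0, 0, 0, 0, 0, 0, 1]],
  ],
)

```text
t: 6.9
position: [525.6, -211.8, 238.1]
tool_rot: [0.204, 0.979, 0.0, 0.0]
ft_force: [-2.3, 3.0, 7.2]
grip_width: 0.268
grasp_force: 60.7
```

```bash
python3 st.py
```

```text
6.9 p [ 525.6 -211.8  238.1] yaw 156.48 az 156.4 r 68.0 tilt 0.05 Frad,Ftan,Fz 3.3 -1.8 7.2 T [ 0.36  0.21 -0.04] grip 60.7 0.268
```

play_rows(
  commands=[
    [[0, -0.0012, 0, 0, 0, -1, 1], [0, -0.0012, 0, 0, 0, -1, 1], [0, 0, 0, 0, 0, 0, 1], [0, 0, 0, 0, 0, 0, 1]],
  ],
)

```text
t: 7.23
position: [524.7, -213.8, 238.1]
tool_rot: [0.187, 0.982, 0.001, 0.0]
ft_force: [-2.2, 5.0, 7.6]
grip_width: 0.269
grasp_force: 60.8
```

```bash
python3 st.py
```

```text
7.23 p [ 524.7 -213.8  238.1] yaw 158.48 az 158.28 r 68.1 tilt 0.08 Frad,Ftan,Fz 3.9 -3.9 7.6 T [ 0.44  0.17 -0.11] grip 60.8 0.269
```

play_rows(
  commands=[
    [[0, -0.0012, 0, 0, 0, -1, 1], [0, -0.0012, 0, 0, 0, -1, 1], [0, 0, 0, 0, 0, 0, 1], [0, 0, 0, 0, 0, 0, 1]],
  ],
)

```text
t: 7.57
position: [523.9, -215.9, 238.1]
tool_rot: [0.17, 0.986, 0.001, 0.0]
ft_force: [-2.2, 4.1, 7.6]
grip_width: 0.265
grasp_force: 60.8
```

```bash
python3 st.py
```

```text
7.57 p [ 523.9 -215.9  238.1] yaw 160.48 az 160.18 r 68.1 tilt 0.1 Frad,Ftan,Fz 3.4 -3.1 7.6 T [ 0.54  0.15 -0.06] grip 60.8 0.265
```

play_rows(
  commands=[
    [[0, -0.0012, 0, 0, 0, -1, 1], [0, -0.0012, 0, 0, 0, -1, 1], [0, 0, 0, 0, 0, 0, 1], [0, 0, 0, 0, 0, 0, 1]],
  ],
)

```text
t: 7.9
position: [523.3, -218.1, 238.1]
tool_rot: [0.153, 0.988, 0.001, 0.0]
ft_force: [-2.1, 3.9, 6.8]
grip_width: 0.269
grasp_force: 60.7
```

```bash
python3 st.py
```

```text
7.9 p [ 523.3 -218.1  238.1] yaw 162.43 az 162.12 r 67.9 tilt 0.13 Frad,Ftan,Fz 3.1 -3.1 6.8 T [ 0.6   0.05 -0.27] grip 60.7 0.269
```

play_rows(
  commands=[
    [[0, -0.0012, 0, 0, 0, -1, 1], [0, -0.0006, 0, 0, 0, -0.5, 1], [0, 0, 0, 0, 0, 0, 1], [0, 0, 0, 0, 0, 0, 1]],
  ],
)

```text
t: 8.23
position: [523.5, -219.8, 238.0]
tool_rot: [0.14, 0.99, 0.001, 0.002]
ft_force: [1.7, 3.9, 4.8]
grip_width: 0.267
grasp_force: 60.4
```

```bash
python3 st.py
```

```text
8.23 p [ 523.5 -219.8  238. ] yaw 163.89 az 163.46 r 67.3 tilt 0.22 Frad,Ftan,Fz -0.6 -4.2 4.8 T [ 0.7  -0.37 -0.41] grip 60.4 0.267
```

play_rows(
  commands=[
    [[0, -0.0006, 0, 0, 0, -0.5, 1], [0, -0.0006, 0, 0, 0, -0.5, 1], [0, 0, 0, 0, 0, 0, 1], [0, 0, 0, 0, 0, 0, 1]],
  ],
)

```text
t: 8.57
position: [523.6, -221.1, 237.9]
tool_rot: [0.131, 0.991, 0.001, 0.002]
ft_force: [3.6, 4.0, 4.6]
grip_width: 0.267
grasp_force: 60.3
```

```bash
python3 st.py
```

```text
8.57 p [ 523.6 -221.1  237.9] yaw 164.92 az 164.45 r 66.8 tilt 0.29 Frad,Ftan,Fz -2.5 -4.8 4.6 T [ 0.72 -0.8  -0.35] grip 60.3 0.267
```

```bash
python3 - <<'E'
from station import *
from h import *
s=read_state();print(s["joints"].round(3))
I=[]
for n,b in(("scene",(130,310,230,430)),("side",(150,350,170,370))):
    c=camera(n);pickle.dump(c,open(f"pics/{n}2.pkl","wb"));I.append(cv2.resize(c["frame"][b[0]:b[1],b[2]:b[3],::-1],(400,400)))
cv2.imwrite("pics/c2.png",np.hstack(I))
E
```

```text
[-0.525  0.161  1.808  0.004  1.168 -1.834]
```

View pics/c2.png

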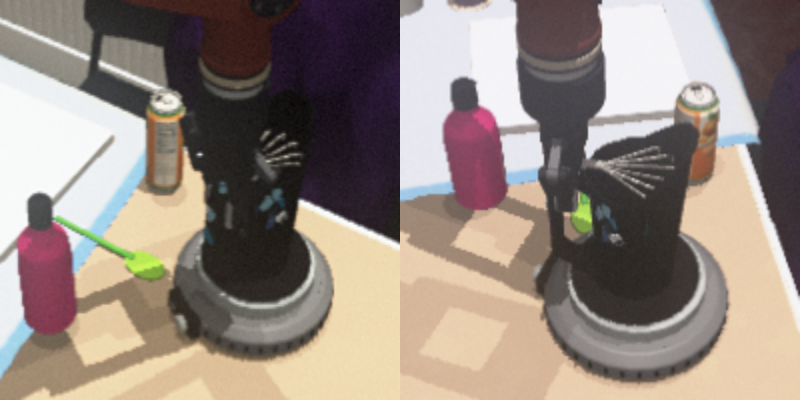

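The picture shows the gripper clear of bottle, can and spoon, base panel (170,315 left / 545,280 right) unmoved. Probe one more degree.

play_rows(
  commands=[
    [[0, -0.0006, 0, 0, 0, -0.5, 1], [0, -0.0006, 0, 0, 0, -0.5, 1], [0, 0, 0, 0, 0, 0, 1], [0, 0, 0, 0, 0, 0, 1]],
  ],
)

```text
t: 9.0
position: [523.7, -222.2, 237.9]
tool_rot: [0.123, 0.992, 0.001, 0.003]
ft_force: [5.3, 4.0, 2.6]
grip_width: 0.266
grasp_force: 60.1
```

```bash
python3 st.py
```

```text
9.0 p [ 523.7 -222.2  237.9] yaw 165.88 az 165.31 r 66.4 tilt 0.37 Frad,Ftan,Fz -4.2 -5.2 2.6 T [ 0.7  -1.09 -0.46] grip 60.1 0.266
```

play_rows(
  commands=[
    [[0, -0.0006, 0, 0, 0, -0.5, 1], [0, -0.0006, 0, 0, 0, -0.5, 1], [0, 0, 0, 0, 0, 0, 1], [0, 0, 0, 0, 0, 0, 1]],
  ],
)

```text
t: 9.33
position: [523.7, -223.0, 237.8]
tool_rot: [0.115, 0.993, 0.002, 0.003]
ft_force: [5.4, 6.3, 3.5]
grip_width: 0.269
grasp_force: 60.6
```

```bash
python3 st.py
```

```text
9.33 p [ 523.7 -223.   237.8] yaw 166.74 az 165.99 r 66.3 tilt 0.44 Frad,Ftan,Fz -3.8 -7.4 3.5 T [ 0.84 -1.08 -1.14] grip 60.6 0.269
```

The moment jumped to −1.1 Nm (≈1.6 Nm about the axis): that's the stop. Ease off.

play_rows(
  commands=[
    [[0, 0.0012, 0, 0, 0, 1, 1], [-0.0005, 0.0012, 0, 0, 0, 1, 1], [-0.0005, 0.0006, 0, 0, 0, 0.5, 1], [0, 0, 0, 0, 0, 0, 1], [0, 0, 0, 0, 0, 0, 1]],
  ],
)

```text
t: 9.75
position: [524.3, -221.7, 237.8]
tool_rot: [0.135, 0.991, -0.0, 0.002]
ft_force: [4.3, 1.9, 4.2]
grip_width: 0.264
grasp_force: 60.2
```

```bash
python3 st.py
```

```text
9.75 p [ 524.3 -221.7  237.8] yaw 164.52 az 164.79 r 66.0 tilt 0.2 Frad,Ftan,Fz -3.7 -2.9 4.2 T [ 0.35 -1.24  0.13] grip 60.2 0.264
```

play_rows(
  commands=[
    [[-0.0015, 0, 0, 0, 0, 0, 1], [0, 0, -0.002, 0, 0, 0, 1], [0, 0, -0.002, 0, 0, 0, 1], [0, 0, 0, 0, 0, 0, 1], [0, 0, 0, 0, 0, 0, 1]],
  ],
)

```text
t: 10.17
position: [523.9, -221.8, 238.7]
tool_rot: [0.135, 0.991, 0.0, -0.001]
ft_force: [5.7, -0.1, -5.0]
grip_width: 0.27
grasp_force: 59.5
```

```bash
python3 st.py
```

```text
10.17 p [ 523.9 -221.8  238.7] yaw 164.44 az 164.95 r 66.3 tilt 0.08 Frad,Ftan,Fz -5.5 -1.5 -5.0 T [-0.02 -1.21 -0.15] grip 59.5 0.27
```

play_rows(
  commands=[
    [[0, 0, 0.002, 0, 0, 0, 1], [0, 0.0018, 0, 0, 0, 1.5, 1], [0, 0.0018, 0, 0, 0, 1.5, 1], [0, 0, 0, 0, 0, 0, 1], [0, 0, 0, 0, 0, 0, 1]],
  ],
)

```text
t: 10.58
position: [524.5, -218.6, 238.1]
tool_rot: [0.16, 0.987, -0.0, -0.001]
ft_force: [0.9, -0.8, 0.2]
grip_width: 0.267
grasp_force: 60.3
```

```bash
python3 st.py
```

```text
10.58 p [ 524.5 -218.6  238.1] yaw 161.54 az 162.15 r 66.7 tilt 0.18 Frad,Ftan,Fz -1.1 0.5 0.2 T [-0.25 -0.36 -0.07] grip 60.3 0.267
```

Unloaded. Try lifting.

play_rows(
  commands=[
    [[0, 0, -0.002, 0, 0, 0, 1], [0, 0, -0.002, 0, 0, 0, 1], [0, 0, -0.001, 0, 0, 0, 1], [0, 0, 0, 0, 0, 0, 1], [0, 0, 0, 0, 0, 0, 1]],
  ],
)

```text
t: 11.0
position: [524.5, -217.7, 241.7]
tool_rot: [0.161, 0.987, 0.001, -0.002]
ft_force: [4.2, -1.7, -12.7]
grip_width: 0.271
grasp_force: 59.3
```

```bash
python3 st.py
```

```text
11.0 p [ 524.5 -217.7  241.7] yaw 161.5 az 161.45 r 67.0 tilt 0.23 Frad,Ftan,Fz -4.6 0.2 -12.7 T [ 0.1  -0.51  0.06] grip 59.3 0.271
```

play_rows(
  commands=[
    [[0, 0, -0.002, 0, 0, 0, 1], [0, 0, -0.002, 0, 0, 0, 1], [0, 0, 0, 0, 0, 0, 1], [0, 0, 0, 0, 0, 0, 1]],
  ],
)

```text
t: 11.33
position: [524.3, -217.8, 242.8]
tool_rot: [0.161, 0.987, 0.001, -0.002]
ft_force: [7.8, -5.6, -24.7]
grip_width: 0.271
grasp_force: 61.4
```

```bash
python3 st.py
```

```text
11.33 p [ 524.3 -217.8  242.8] yaw 161.47 az 161.56 r 67.2 tilt 0.24 Frad,Ftan,Fz -9.3 2.9 -24.7 T [-0.23 -1.36 -0.01] grip 61.4 0.271
```

play_rows(
  commands=[
    [[0, 0, 0.003, 0, 0, 0, 1], [0, 0, 0.003, 0, 0, 0, 1], [-0.001, 0, 0.002, 0, 0, 0, 1], [0, -0.0018, 0, 0, 0, -1.5, 1], [0, 0, 0, 0, 0, 0, 1]],
  ],
)

```text
t: 11.75
position: [525.8, -220.6, 240.8]
tool_rot: [0.147, 0.989, -0.0, -0.0]
ft_force: [0.5, -0.8, -3.0]
grip_width: 0.266
grasp_force: 64.4
```

```bash
python3 st.py
```

```text
11.75 p [ 525.8 -220.6  240.8] yaw 163.04 az 163.54 r 64.8 tilt 0.07 Frad,Ftan,Fz -0.8 0.6 -3.0 T [ 0.06  0.21 -0.06] grip 64.4 0.266
```

play_rows(
  commands=[
    [[0, -0.0012, 0, 0, 0, -1, 1], [0, -0.0006, 0, 0, 0, -0.5, 1], [0, 0, 0, 0, 0, 0, 1], [0, 0, 0, 0, 0, 0, 1]],
  ],
)

```text
t: 12.08
position: [525.5, -222.1, 240.3]
tool_rot: [0.135, 0.991, -0.0, 0.0]
ft_force: [0.1, 0.1, -4.0]
grip_width: 0.262
grasp_force: 64.4
```

```bash
python3 st.py
```

```text
12.08 p [ 525.5 -222.1  240.3] yaw 164.49 az 164.88 r 64.7 tilt 0.02 Frad,Ftan,Fz -0.1 -0.1 -4.0 T [ 0.07  0.18 -0.02] grip 64.4 0.262
```

Very relaxed now (seems to hang within its play). Probe for the stop again.

play_rows(
  commands=[
    [[0, -0.0012, 0, 0, 0, -1, 1], [0, -0.0006, 0, 0, 0, -0.5, 1], [0, 0, 0, 0, 0, 0, 1], [0, 0, 0, 0, 0, 0, 1]],
  ],
)

```text
t: 12.42
position: [525.4, -223.7, 240.1]
tool_rot: [0.122, 0.992, 0.0, 0.001]
ft_force: [1.8, 0.5, -4.9]
grip_width: 0.269
grasp_force: 64.4
```

```bash
python3 st.py
```

```text
12.42 p [ 525.4 -223.7  240.1] yaw 165.95 az 166.3 r 64.5 tilt 0.06 Frad,Ftan,Fz -1.7 -1.0 -4.9 T [ 0.24 -0.16 -0.24] grip 64.4 0.269
```

play_rows(
  commands=[
    [[0, -0.0006, 0, 0, 0, -0.5, 1], [0, -0.0006, 0, 0, 0, -0.5, 1], [0, 0, 0, 0, 0, 0, 1], [0, 0, 0, 0, 0, 0, 1]],
  ],
)

```text
t: 12.75
position: [525.1, -224.5, 240.0]
tool_rot: [0.114, 0.993, 0.001, 0.0]
ft_force: [2.2, 4.3, -2.9]
grip_width: 0.265
grasp_force: 64.8
```

```bash
python3 st.py
```

```text
12.75 p [ 525.1 -224.5  240. ] yaw 166.89 az 167.02 r 64.6 tilt 0.11 Frad,Ftan,Fz -1.1 -4.7 -2.9 T [ 0.67 -0.44 -1.2 ] grip 64.8 0.265
```

Clear stop at ≈166.2°. Ease to ≈164.7 and lift.

play_rows(
  commands=[
    [[0, 0.0012, 0, 0, 0, 1, 1], [0, 0.0012, 0, 0, 0, 1, 1], [0, 0.0002, 0, 0, 0, 0.2, 1], [0, 0, 0, 0, 0, 0, 1], [0, 0, 0, 0, 0, 0, 1]],
  ],
)

```text
t: 13.17
position: [525.2, -222.7, 240.0]
tool_rot: [0.132, 0.991, -0.001, -0.0]
ft_force: [0.5, 0.7, -3.9]
grip_width: 0.269
grasp_force: 64.5
```

```bash
python3 st.py
```

```text
13.17 p [ 525.2 -222.7  240. ] yaw 164.87 az 165.48 r 64.9 tilt 0.08 Frad,Ftan,Fz -0.3 -0.8 -3.9 T [ 0.04 -0.08 -0.07] grip 64.5 0.269
```

play_rows(
  commands=[
    [[0, 0, -0.002, 0, 0, 0, 1], [0, 0, -0.002, 0, 0, 0, 1], [0, 0, -0.001, 0, 0, 0, 1], [0, 0, 0, 0, 0, 0, 1], [0, 0, 0, 0, 0, 0, 1]],
  ],
)

```text
t: 13.58
position: [525.3, -222.6, 245.1]
tool_rot: [0.132, 0.991, -0.0, -0.0]
ft_force: [0.5, -0.3, -4.3]
grip_width: 0.268
grasp_force: 64.5
```

```bash
python3 st.py
```

```text
13.58 p [ 525.3 -222.6  245.1] yaw 164.81 az 165.32 r 64.9 tilt 0.03 Frad,Ftan,Fz -0.5 0.2 -4.3 T [-0.01  0.04 -0.06] grip 64.5 0.268
```

Free: it rises with only its weight (≈0.43 kg). Lift on.

play_rows(
  commands=[
    [[0, 0, -0.004, 0, 0, 0, 1], [0, 0, -0.006, 0, 0, 0, 1], [0, 0, -0.008, 0, 0, 0, 1], [0, 0, -0.012, 0, 0, 0, 1], [0, 0, -0.012, 0, 0, 0, 1]],
  ],
)

```text
t: 14.0
position: [525.0, -222.2, 288.0]
tool_rot: [0.132, 0.991, 0.0, -0.001]
ft_force: [-0.1, -0.7, -4.1]
grip_width: 0.264
grasp_force: 64.4
```

play_rows(
  commands=[
    [[0, 0, -0.015, 0, 0, 0, 1], [0, 0, -0.02, 0, 0, 0, 1], [0, 0, -0.025, 0, 0, 0, 1], [0, 0, -0.025, 0, 0, 0, 1], [0, 0, -0.02, 0, 0, 0, 1]],
  ],
)

```text
t: 14.42
position: [525.5, -222.5, 395.9]
tool_rot: [0.132, 0.991, -0.001, 0.001]
ft_force: [1.7, -0.1, -4.6]
grip_width: 0.269
grasp_force: 64.4
```

play_rows(
  commands=[
    [[0, 0, -0.015, 0, 0, 0, 1], [0, 0, -0.01, 0, 0, 0, 1], [0, 0, -0.005, 0, 0, 0, 1], [0, 0, 0, 0, 0, 0, 1], [0, 0, 0, 0, 0, 0, 1]],
  ],
)

```text
t: 14.83
position: [525.1, -222.2, 421.4]
tool_rot: [0.132, 0.991, 0.0, -0.001]
ft_force: [0.4, 0.1, -4.6]
grip_width: 0.269
grasp_force: 64.4
```

```bash
python3 st.py; python3 - <<'E'
from h import *
from station import *
I=[]
for n in("scene","side"):
    c=camera(n);P=cloud(c)
    I.append(cv2.resize(c["frame"][:,:,::-1],(400,300)))
    for z0,z1 in((40,120),(120,250),(250,400)):
        k=(abs(P[...,0]-540)<200)&(P[...,1]>30)&(P[...,1]<420)&(P[...,2]>z0)&(P[...,2]<z1)
        b={};q=(P[k][:,:2]//40*40).astype(int)
        u,ct=np.unique(q,axis=0,return_counts=True);print(n,z0,[(*map(int,a),int(m)) for a,m in zip(u,ct) if m>15])
    ring=(np.linalg.norm(P[...,:2]-[588,-239],axis=-1)<82)&(abs(P[...,2]-58)<6)&(c["frame"].min(-1)>90)
    print("ring",P[ring].mean(0),[a for a in circ(P[ring][:,:2])])
cv2.imwrite("pics/c3.png",np.hstack(I))
E
```

```text
14.83 p [ 525.1 -222.2  421.4] yaw 164.8 az 165.08 r 65.1 tilt 0.06 Frad,Ftan,Fz -0.4 -0.2 -4.6 T [0.09 0.26 0.01] grip 64.4 0.269
scene 40 [(320, 400, 29), (360, 360, 329), (360, 400, 43), (400, 320, 33), (400, 360, 187), (480, 320, 36), (480, 360, 337), (480, 400, 97), (520, 320, 262), (560, 320, 91), (560, 360, 20), (600, 400, 28), (640, 320, 39), (640, 360, 326), (640, 400, 115), (680, 320, 157), (680, 360, 20), (720, 360, 35)]
scene 120 [(360, 360, 345), (360, 400, 51), (400, 320, 33), (400, 360, 198), (400, 400, 54), (440, 360, 40), (440, 400, 42), (480, 320, 77), (480, 360, 636), (480, 400, 165), (520, 320, 480), (560, 320, 140), (560, 360, 63), (640, 360, 252), (640, 400, 220), (680, 320, 110), (680, 360, 378), (680, 400, 90), (720, 320, 113), (720, 360, 35)]
scene 250 [(480, 360, 220), (480, 400, 76), (520, 320, 150), (520, 360, 100), (520, 400, 21), (560, 320, 52), (560, 360, 105), (560, 400, 58)]
ring [ 585.35290671 -248.70736493   56.90136665] [array([ 587.27862262, -238.46041944]), np.float64(67.62152703661903)]
side 40 [(360, 360, 156), (400, 320, 40), (400, 360, 244), (440, 360, 38), (480, 360, 136), (600, 360, 40), (600, 400, 34), (640, 320, 55), (640, 360, 219), (640, 400, 55), (680, 320, 229), (680, 360, 27), (720, 360, 75)]
side 120 [(360, 360, 181), (360, 400, 35), (400, 320, 55), (400, 360, 227), (440, 360, 66), (440, 400, 23), (480, 360, 23), (640, 360, 195), (640, 400, 131), (680, 320, 99), (680, 360, 397), (680, 400, 83), (720, 320, 167)]
side 250 []
ring [ 595.27193545 -252.64750237   56.83417509] [array([ 587.8916184 , -237.94408079]), np.float64(66.84339184218277)]
```

View pics/c3.png

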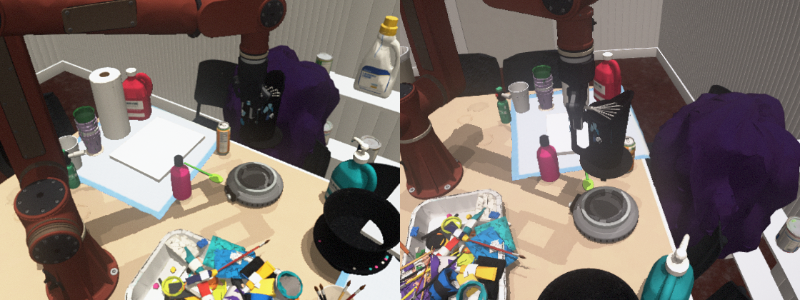

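Jug hangs upright and clear, base ring still centred where it was, can and bottle standing; canvas area free. Carry over.

play_rows(
  commands=[
    [[0.004, 0.012, 0, 0, 0, 0, 1], [0.006, 0.017, 0, 0, 0, 0, 1], [0.0095, 0.029, 0, 0, 0, 0, 1], [0.0095, 0.029, 0, 0, 0, 0, 1], [0.0095, 0.029, 0, 0, 0, 0, 1]],
  ],
)

```text
t: 15.35
position: [517.9, -98.5, 420.6]
tool_rot: [0.133, 0.991, 0.001, -0.001]
ft_force: [1.2, -0.3, -3.9]
grip_width: 0.27
grasp_force: 64.4
```

play_rows(
  commands=[
    [[0.0095, 0.029, 0, 0, 0, 0, 1], [0.0095, 0.029, 0, 0, 0, 0, 1], [0.0095, 0.029, 0, 0, 0, 0, 1], [0.0095, 0.029, 0, 0, 0, 0, 1], [0.0095, 0.029, 0, 0, 0, 0, 1]],
  ],
)

```text
t: 15.77
position: [509.7, 54.3, 420.9]
tool_rot: [0.132, 0.991, 0.0, -0.001]
ft_force: [0.3, 0.3, -3.9]
grip_width: 0.264
grasp_force: 64.4
```

play_rows(
  commands=[
    [[0.0095, 0.029, 0, 0, 0, 0, 1], [0.0095, 0.029, 0, 0, 0, 0, 1], [0.0095, 0.029, 0, 0, 0, 0, 1], [0.0095, 0.029, 0, 0, 0, 0, 1], [0.006, 0.017, 0, 0, 0, 0, 1]],
  ],
)

```text
t: 16.18
position: [501.7, 195.5, 420.8]
tool_rot: [0.131, 0.991, 0.001, -0.001]
ft_force: [-0.8, 0.4, -3.6]
grip_width: 0.265
grasp_force: 64.4
```

play_rows(
  commands=[
    [[0.004, 0.012, 0, 0, 0, 0, 1], [0, 0, 0, 0, 0, 0, 1], [0, 0, 0, 0, 0, 0, 1], [0, 0, 0, 0, 0, 0, 1]],
  ],
)

```text
t: 16.52
position: [502.4, 203.9, 421.5]
tool_rot: [0.133, 0.991, -0.001, -0.0]
ft_force: [0.6, -0.9, -5.3]
grip_width: 0.268
grasp_force: 64.4
```

```bash
python3 st.py; python3 - <<'E'
from h import *
from station import *
s=read_state();o=s["position"][:2]
for n in("scene","side"):
    c=camera(n);P=cloud(c);f=c["frame"]
    for z0 in(235,245,255,265,290,330,370):
        k=(np.linalg.norm(P[...,:2]-[565,188],axis=-1)<85)&(abs(P[...,2]-z0)<5)
        if k.sum()>5:print(n,z0,k.sum(),P[k].mean(0).round(),P[k].min(0).round(),P[k].max(0).round())
    k=(np.linalg.norm(P[...,:2]-[565,188],axis=-1)<85)&(P[...,2]>100);print("lowest",np.percentile(P[k][:,2],[0,.5,1,2]).round())
E
```

```text
16.52 p [502.4 203.9 421.5] yaw 164.77 az 100.94 r 451.1 tilt 0.08 Frad,Ftan,Fz -0.8 0.7 -5.3 T [0.02 0.26 0.02] grip 64.4 0.268
scene 235 14 [543. 139. 232.] [520. 129. 231.] [555. 170. 234.]
scene 245 477 [553. 160. 248.] [497. 116. 244.] [632. 256. 250.]
scene 255 150 [543. 161. 253.] [497. 115. 250.] [629. 246. 260.]
scene 265 151 [530. 173. 266.] [488. 144. 260.] [583. 213. 270.]
scene 290 130 [537. 167. 290.] [481. 143. 285.] [596. 210. 295.]
scene 330 127 [535. 166. 330.] [481. 141. 325.] [590. 210. 335.]
scene 370 228 [537. 174. 370.] [481. 138. 365.] [610. 227. 375.]
lowest [222. 226. 229. 246.]
side 235 18 [557. 137. 231.] [541. 127. 230.] [587. 145. 232.]
side 245 559 [565. 157. 248.] [497. 115. 243.] [633. 230. 250.]
side 255 125 [563. 158. 254.] [499. 130. 250.] [629. 221. 260.]
side 265 154 [546. 165. 265.] [486. 143. 260.] [604. 213. 270.]
side 290 133 [551. 161. 290.] [482. 141. 285.] [608. 214. 295.]
side 330 152 [553. 158. 330.] [483. 140. 325.] [606. 211. 335.]
side 370 251 [547. 172. 370.] [481. 138. 365.] [615. 231. 375.]
lowest [221. 225. 227. 244.]
```

Flange top at 248 → underside 222, axis ≈(565,183): good. Lower 204 mm, slowly at the end.

play_rows(
  commands=[
    [[0, 0.002, 0.012, 0, 0, 0, 1], [0, 0.002, 0.022, 0, 0, 0, 1], [0, 0.001, 0.025, 0, 0, 0, 1], [0, 0, 0.025, 0, 0, 0, 1], [0, 0, 0.025, 0, 0, 0, 1]],
  ],
)

```text
t: 17.03
position: [503.7, 208.6, 311.1]
tool_rot: [0.133, 0.991, -0.0, -0.0]
ft_force: [-0.0, -0.7, -4.0]
grip_width: 0.269
grasp_force: 64.4
```

play_rows(
  commands=[
    [[0, 0, 0.022, 0, 0, 0, 1], [0, 0, 0.018, 0, 0, 0, 1], [0, 0, 0.015, 0, 0, 0, 1], [0, 0, 0.01, 0, 0, 0, 1], [0, 0, 0.008, 0, 0, 0, 1]],
  ],
)

```text
t: 17.45
position: [503.2, 208.6, 237.9]
tool_rot: [0.133, 0.991, -0.0, -0.001]
ft_force: [-0.6, 1.0, -3.7]
grip_width: 0.267
grasp_force: 64.4
```

play_rows(
  commands=[
    [[0, 0, 0.006, 0, 0, 0, 1], [0, 0, 0.004, 0, 0, 0, 1], [0, 0, 0.003, 0, 0, 0, 1], [0, 0, 0.002, 0, 0, 0, 1], [0, 0, 0, 0, 0, 0, 1]],
  ],
)

```text
t: 17.87
position: [504.0, 209.4, 225.1]
tool_rot: [0.132, 0.991, 0.0, 0.0]
ft_force: [0.1, -0.1, -4.2]
grip_width: 0.269
grasp_force: 64.4
```

```bash
python3 st.py
```

```text
17.87 p [504.  209.4 225.1] yaw 164.8 az 100.61 r 456.2 tilt 0.03 Frad,Ftan,Fz -0.1 0.1 -4.2 T [ 0.1   0.22 -0.06] grip 64.4 0.269
```

play_rows(
  commands=[
    [[0, 0, 0.0015, 0, 0, 0, 1], [0, 0, 0.0015, 0, 0, 0, 1], [0, 0, 0.001, 0, 0, 0, 1], [0, 0, 0.001, 0, 0, 0, 1], [0, 0, 0, 0, 0, 0, 1]],
  ],
)

```text
t: 18.28
position: [503.7, 209.3, 219.7]
tool_rot: [0.132, 0.991, -0.0, -0.0]
ft_force: [-0.1, 0.2, -4.7]
grip_width: 0.267
grasp_force: 64.4
```

play_rows(
  commands=[
    [[0, 0, 0.001, 0, 0, 0, 1], [0, 0, 0.001, 0, 0, 0, 1], [0, 0, 0, 0, 0, 0, 1], [0, 0, 0, 0, 0, 0, 1]],
  ],
)

```text
t: 18.62
position: [503.7, 209.3, 217.8]
tool_rot: [0.132, 0.991, -0.0, -0.0]
ft_force: [0.3, -0.4, -4.2]
grip_width: 0.267
grasp_force: 64.4
```

```bash
python3 st.py
```

```text
18.62 p [503.7 209.3 217.8] yaw 164.8 az 100.65 r 456.2 tilt 0.02 Frad,Ftan,Fz -0.4 0.3 -4.2 T [ 0.14  0.28 -0.07] grip 64.4 0.267
```

play_rows(
  commands=[
    [[0, 0, 0.001, 0, 0, 0, 1], [0, 0, 0.001, 0, 0, 0, 1], [0, 0, 0, 0, 0, 0, 1], [0, 0, 0, 0, 0, 0, 1]],
  ],
)

```text
t: 18.95
position: [503.9, 209.6, 216.8]
tool_rot: [0.132, 0.991, 0.0, 0.0]
ft_force: [-4.2, 0.4, 2.1]
grip_width: 0.267
grasp_force: 65.3
```

```bash
python3 st.py
```

```text
18.95 p [503.9 209.6 216.8] yaw 164.8 az 100.62 r 456.4 tilt 0.02 Frad,Ftan,Fz 4.2 0.7 2.1 T [-0.05  0.65 -0.09] grip 65.3 0.267
```

Landed. Release and rise.

play_rows(
  commands=[
    [[0, 0, 0, 0, 0, 0, 0.3], [0, 0, 0, 0, 0, 0, 0], [0, 0, 0, 0, 0, 0, -0.5], [0, 0, 0, 0, 0, 0, -1], [0, 0, 0, 0, 0, 0, -1]],
  ],
)

```text
t: 19.37
position: [504.2, 209.3, 216.1]
tool_rot: [0.132, 0.991, 0.0, 0.0]
ft_force: [0.8, -0.3, -0.3]
grip_width: 0.898
grasp_force: 0.0
```

play_rows(
  commands=[
    [[0, 0, 0, 0, 0, 0, -1], [0, 0, 0, 0, 0, 0, -1], [0, 0, 0, 0, 0, 0, -1]],
  ],
)

```text
t: 19.62
position: [503.8, 209.3, 215.9]
tool_rot: [0.132, 0.991, -0.0, 0.0]
ft_force: [-0.0, -0.0, 0.2]
grip_width: 0.995
grasp_force: 0.0
```

play_rows(
  commands=[
    [[0, 0, -0.006, 0, 0, 0, -1], [0, 0, -0.012, 0, 0, 0, -1], [0, 0, -0.02, 0, 0, 0, -1], [0, 0, -0.03, 0, 0, 0, -1], [0, 0, -0.03, 0, 0, 0, -1]],
  ],
)

```text
t: 20.03
position: [503.3, 209.2, 315.2]
tool_rot: [0.132, 0.991, -0.0, -0.001]
ft_force: [0.9, 0.1, 0.4]
grip_width: 1.003
grasp_force: 0.0
```

play_rows(
  commands=[
    [[0, 0, -0.03, 0, 0, 0, -1], [0, 0, -0.03, 0, 0, 0, -1], [0, 0, -0.02, 0, 0, 0, -1], [0, 0, -0.01, 0, 0, 0, -1], [0, 0, 0, 0, 0, 0, -1]],
  ],
)

```text
t: 20.45
position: [504.9, 209.7, 408.5]
tool_rot: [0.132, 0.991, 0.001, 0.004]
ft_force: [0.3, 0.6, -0.4]
grip_width: 1.0
grasp_force: 0.0
```

```bash
python3 st.py; python3 - <<'E'
from h import *
from station import *
I=[]
for n in("scene","side"):
    c=camera(n);P=cloud(c);I.append(cv2.resize(c["frame"][:,:,::-1],(400,300)))
    k=(np.linalg.norm(P[...,:2]-[565,188],axis=-1)<85)&(abs(P[...,2]-44)<5);print(n,P[k].min(0),P[k].max(0))
    for nm,o0,z in(("can",(690,-45),(60,130)),("bottle",(410,-60),(20,120))):
        k=(np.linalg.norm(P[...,:2]-o0,axis=-1)<45)&(P[...,2]>z[0])&(P[...,2]<z[1]);print(nm,[a.round(1) for a in circ(P[k][:,:2])])
cv2.imwrite("pics/c4.png",np.hstack(I))
E
```

```text
20.45 p [504.9 209.7 408.5] yaw 164.8 az 100.49 r 456.3 tilt 0.44 Frad,Ftan,Fz -0.2 -0.6 -0.4 T [0.   0.01 0.02] grip 0.0 1.0
scene [498.54657465 121.41156928  39.04711861] [634.07713577 256.79871637  48.882157  ]
can [array([687.9, -45.4]), np.float64(21.8)]
bottle [array([420.1, -43.2]), np.float64(31.1)]
side [500.69231344 122.7614236   39.85589866] [634.30381722 232.41119369  48.95998814]
can [array([691. , -45.7]), np.float64(22.3)]
bottle [array([420.9, -42. ]), np.float64(31.6)]
```

View pics/c4.png

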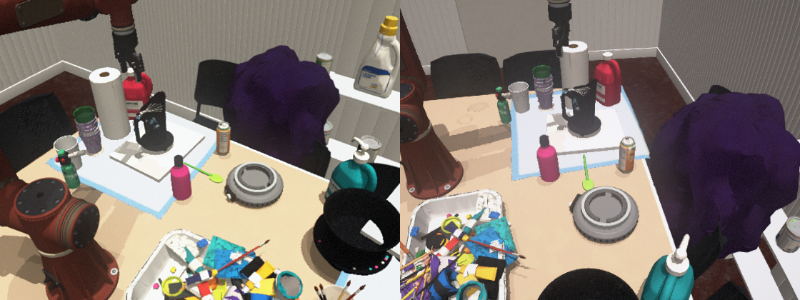

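The jug stands upright at the canvas middle (155,125 left; 582,112 right), axis ≈(566,190); base, can and bottle are unmoved and the gripper is clear.

```bash
python3 -c "
from station import *
print(job_done())"
```

```text
the job is handed in; nothing more can be done
None
```

The jug was unlocked at its stop, lifted off and stood upright within about 5 mm of the canvas's centre; base, can and bottle showed no movement in the cameras, and the job is handed in (no verdict was returned).

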